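# Plane into its rest, mallet out of the toolbox

## Robot

A 6-joint arm with a two-finger parallel gripper is mounted at the origin on the work surface; the furniture and walls round the work are solid. World frame = base frame: x ahead of the robot, y to its left, z up, the work surface at z = 0. Lengths are in m, angles in rad, forces in N, time in s.
With the tool pointing down it reaches from about 0.275 to 0.875 m from the base axis. Payload 12.5 kg.
Tool frame: the origin (TCP) lies on the centre line of the jaws, within the pads' length; the fingertips stand 17 mm ahead of it and the grasp point (between the pads) lies 2 mm behind it (manip.nose_length is the distance from the TCP to the fingertips, in m); z points along the fingers, y is the line along which they close (so a half turn about z gives the same grasp; the last joint's range is limited). The gripper opens to 85 mm and grips with 20 to 120 N. Pads are 22 mm wide; open, the fingers measure 114 mm over their backs; the gripper's body (76 mm by 85 mm) begins 54 mm behind the grasp point. The pads swing forward as they close: fully open they stand 13 mm farther back than shut.
Start: joints at [-1.349, 0.351, 1.652, -0, 1.139, -0.085], TCP at [0.166, -0.524, 0.248] pointing down, gripper open.
Joint ranges: [-2.75, 2.75], [-0.79, 2.1], [0.01, 2.65], [-1.57, 4.71], [0.07, 3.14], [-2.87, 2.87]. Speed limits (rad/s): [2.22, 2.22, 2.79, 3.14, 3.14, 3.14].

## Interface

Orientations are given as a unit quaternion [w, x, y, z].
In Python, from bench import manip gives the robot as it stands. The module is installed in compiled form; this text tells all that it offers.
- The arm moves only by the shell command python3 -m handwheel 'ROWS' [FORCE]. ROWS is JSON, a list of rows, each an object with "fingers": the opening, from 0 (shut) to 1 (fully open); "dp": the shift along the tool's x, y, z in cm, a list of three; "twist": the turn, a rotation vector about the tool's x, y, z in degrees, a list of three. In form: [{"fingers": fingers, "dp": [tx, ty, tz], "twist": [rx, ry, rz]}, ...]. A call has 1 to 10 rows; each row shifts and turns the commanded pose from where the row before left it, along the tool's axes as they then stand; what a row does not reach is not made up. A row lasts 1/10 s, in which the tool goes at most 50 mm and 8.59 degrees, less where a joint would pass 70% of its speed; a pose out of reach is approached as far as the arm can. A call is refused whole if a number of a shift passes 5 or a number of a turn 8.59, either way. A call with a gripper value outside its range is refused whole. The fingers move at their own pace and stop on an object; FORCE is the grip in N (left out, the last holds). Time passes only in rows, so rows that do not move let the fingers close. It gives the time, the measured TCP pose, the force, the opening and the grip force at its end, in the units of the state.
- manip.state(): the state, without advancing time (a new reading comes with each control period).
- manip.camera(name): name is "side" or "top" or "wrist"; returns a dict with "img" (480x640x3 uint8, red, green, blue), "fx", "fy", "cx", "cy" (pixels), "k1" (the pictures are not rectified: a ray, as slopes to the right and down, at radius r is drawn at 1 + k1 r^2 times it, then the intrinsics apply), "R" (3x3) and "t" (3): a world point X has camera coordinates R X + t. Camera axes: x right, y down, z forward; pixel columns grow to the right and rows downward; lengths in m; the calibration is good to about 2 mm. A picture is of the moment at which its call begins. There is no depth.
- manip.job_done(): hands the job in; it is judged then, once.
The state is a dict: "time": time; "joints": joint angles; "joint_velocities": joint speeds; "joint_torque": joint torques, N m; "tool_pos": TCP position; "orientation": TCP orientation; "force": force on the tool from outside, world axes, zero at the start; "wrist_torque": the same for the moment, N m; "finger_gap": opening from 0.0 (shut) to 1.0 (fully open); "grasp_force": force on a finger pad.
Only numpy, scipy, OpenCV 4.12 (cv2) and the standard library are available. Lean on these libraries where they do the work, as an engineer would, in place of code of your own. Each camera call takes 0.05 s, during which the arm holds its last target. There are 200 camera calls.

## Task

I need the mallet, but the block plane has been left lying across the mouth of the open toolbox. Set the plane sole-down into the fitted recess of its rest, so that it lies flat on the recess floor, and let go of it; then slant the mallet out of the box head first, the handle end coming out last from under the fixed end board. Leave the chisel, the wax tin and the pencil alone, and finish holding the mallet still in the gripper, all of it a good 5 cm above the top of the box and touching nothing else.

Things in the scene. Friction and masses are not known exactly. Their poses are not given: they have to be found in the camera images.
- toolbox: Open wooden toolbox, lid off, fixed to the bench, left or right of the plane rest. Origin: centre of its underside; long axis = its y. Outside 158 x 448 mm, grip battens on the ends (56 to 82 mm up) make it 472 long. Inside 130 mm wide (x), 420 mm long (y), floor 10 mm above the bench. Side and end walls 14 mm thick, 82 mm high.
- toolbox_mouth (a point): Centre of the box's mouth, 94 mm above the bench (the box's highest level); axes as the box's. At each end of the box a fixed cross board 12 mm thick lies on the walls (82 to 94 mm up) and covers the last 70 mm of the inside, so the mouth is 130 mm wide (x) but only 280 mm long (y).
- mallet: Wooden joiner's mallet, 332 mm long, about 0.55 kg, lying along the inside of the toolbox, too long for the mouth. Origin: mid length, level with the head's underside; y along the handle to the head, which points to the box's +y; z up as it lies. Head: 115 mm wide (x), y 69 to 144, z 0 to 62 mm. Handle: y -166 to 69 mm, up to 26 wide (x), z 21 to 41 mm; a 22 mm wide stub runs on to y = 166.
- mallet_grip (a point): Where to grip the mallet: on the handle's axis just behind the head (mallet frame 0, 42, 31 mm), across the handle's width of about 26 mm. The mallet balances at or close to its head, so grip firmly.
- mallet_handle_end (a point): The free end of the mallet's handle, on its axis (mallet frame 0, -166, 31 mm).
- mallet_head_end (a point): The end of the stub beyond the mallet's head, on its axis (mallet frame 0, 166, 31 mm).
- block_plane: Small metal block plane, 50 x 160 x 60 mm, about 0.68 kg, lying sole-down across the toolbox's mouth, on the two side walls. Origin: centre of the underside of its flat sole (50 x 160 mm); y along its length, round front knob towards -y. Its upright side cheeks stand at x = +-25 mm, up to 30 mm above the sole at the middle; grip it across them at the middle of its length.
- plane_rest: Plane rest: a flat wooden board 92 x 204 x 22 mm, fixed to the bench, with a cork-lined rectangular recess 56 x 166 mm, 8 mm deep, in the middle of its top; rim edges chamfered 2 mm. Origin: centre of its underside; the recess runs along its y. The plane fits with 3 mm to spare on each side, and may point either way.
- rest_floor (a point): Centre of the floor of the recess in the plane rest, 14 mm above the bench; axes as the rest's.
- chisel_25: Bystander: bevel chisel, 255 mm long, 27 mm wide, lying on the bench on the robot's side of the box; leave it alone. Origin: under its middle, handle to +y.
- wax_tin: Bystander: flat round tin, 93 mm across, 37 mm high, on the bench beyond the box; leave it alone. Origin: centre of its underside.
- pencil_red: Bystander: flat carpenter's pencil, 168 mm long, on the bench on the robot's side of the rest; leave it alone. Origin: under its middle.

How it is judged:
On the way, in this order (a step that is already met when the one before it is completed fails the run):
1. the plane lies seated in the recess of its rest, let go, the mallet still in the box (z of block_plane in the frame of rest_floor between -0.003 and 0.003 m and horizontal distance between block_plane and rest_floor below 0.007 m and angle between the y axis of block_plane and the y axis of plane_rest, either way round below 0.06 rad and angle between block_plane's own z axis and vertical below 0.05 rad and contact force between block_plane and the fingers below 0.2 N and height (world z) of each of mallet_head_end, mallet_handle_end below 0.09 m), for 0.3 s.
2. the mallet slants out head first: its head end above the box top, its handle end still below the level of the end board (height (world z) of mallet_head_end above 0.115 m and height (world z) of mallet_handle_end below 0.082 m and contact force between mallet and the fingers above 1 N), for 0.1 s.
At the end, for the whole second after the job is handed in: Plane in the recess (3 mm of its floor, 7 mm of its middle, 0.06 rad square, 0.05 rad flat), not touched by the fingers. Mallet in the fingers' grip, still (30 mm/s, 0.15 rad/s), both ends at least 150 mm and its origin 135 mm above the bench, touching neither box, rest nor plane (z of block_plane in the frame of rest_floor between -0.003 and 0.003 m and horizontal distance between block_plane and rest_floor below 0.007 m and angle between the y axis of block_plane and the y axis of plane_rest, either way round below 0.06 rad and angle between block_plane's own z axis and vertical below 0.05 rad and contact force between block_plane and the fingers below 0.2 N and contact force between block_plane and mallet below 0.1 N and height (world z) of each of mallet_head_end, mallet_handle_end above 0.15 m and height (world z) of mallet above 0.135 m and contact force between mallet and the fingers above 2 N and contact force between mallet and toolbox below 0.1 N and contact force between mallet and plane_rest below 0.1 N and linear speed of mallet below 0.03 m/s and angular speed of mallet below 0.15 rad/s); the arm keeps its last pose, push and grip.
It fails at once if a bystander (chisel, wax tin, pencil) is moved by more than 30 mm (distance of any of chisel_25, wax_tin, pencil_red from where it was at the start of the episode above 0.03 m).
It also fails if it takes over 58 s, if anything falls off the work surface, if the arm or the gripper's body presses on something with over 40 N, if the wrist force passes 120 N, or if a joint passes its speed limit or range.

## Working session

There is one attempt and no reset: what is moved stays moved. The work goes in short steps, Python scripts to look and compute and a shell command to move; the robot and the scene stay as the last step left them, time stands still between calls to the robot, and variables do not carry over. Pictures are saved under pics/ and viewed, at most 11 in all, crops included, and the job is handed in when it is done.

```bash
mkdir -p pics; python3 - <<'E'
from bench import manip
import cv2,numpy as np,pickle
for n in ("top","side"):
    c=manip.camera(n); cv2.imwrite(f"pics/{n}0.png",c["img"][:,:,::-1]); pickle.dump(c,open(f"{n}0.pkl","wb"))
    print(n,c["fx"],c["k1"],-np.array(c["R"]).T@c["t"])
s=manip.state();print(s)
E
```

```text
top 622.2348534814626 -0.08707411762281897 [ 0.34887559 -0.07275178  1.79005186]
side 571.1913338071704 0.026803356139775816 [ 0.57083318 -1.08730875  0.92064282]
{'time': 0.1, 'joints': array([-1.34861932e+00,  3.51173541e-01,  1.65234280e+00,  2.56537830e-05,
        1.13911362e+00, -8.45972862e-02]), 'joint_velocities': array([ 0.00076218,  0.00016137, -0.00363237,  0.00036404, -0.00033685,
        0.00109609]), 'joint_torque': array([ 7.85351367e-04, -5.06834471e+01, -2.91875732e+01, -1.09588002e-04,
        2.58591950e-03,  1.02574512e-05]), 'tool_pos': array([ 0.16606228, -0.52404266,  0.24782365]), 'orientation': array([-5.18230220e-04,  9.88259926e-01,  1.52781050e-01, -2.40303032e-05]), 'force': array([0.56616316, 0.25496622, 0.68184673]), 'wrist_torque': array([0.05360894, 0.01197311, 0.01719239]), 'grasp_force': 0.0, 'finger_gap': 1.0014042733660293}
```

View pics/top0.png

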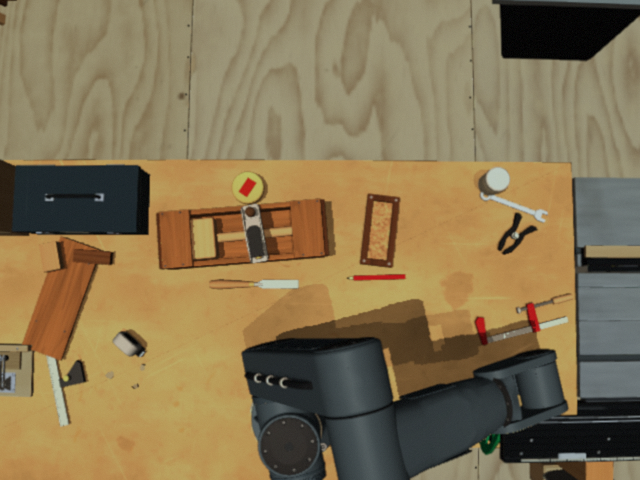

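View pics/side0.png

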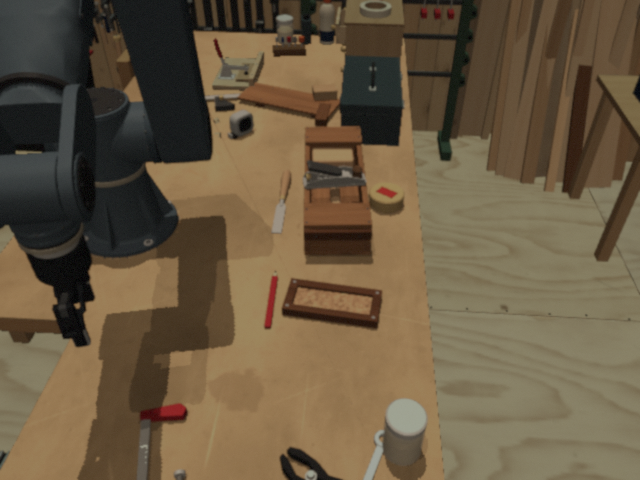

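The top view shows the box at pixels (158–328, 198–270) with the mallet head at its left (+y) end, the plane around (253, 234) and the rest at (380, 230). I'll enlarge that part.

```bash
cat > h.py <<'E'
import numpy as np,cv2,pickle
from scipy.spatial.transform import Rotation as Ro
def ray(c,u,v):
    K=np.array([[c["fx"],0,c["cx"]],[0,c["fy"],c["cy"]],[0,0,1.]])
    p=cv2.undistortPoints(np.array([[[u,v]]],float),K,np.array([c["k1"],0,0,0,0.]))[0,0]
    R=np.array(c["R"]);return -R.T@c["t"],R.T@np.array([p[0],p[1],1])
def at(c,u,v,z):
    o,d=ray(c,u,v);return o+d*(z-o[2])/d[2]
def pix(c,X):
    K=np.array([[c["fx"],0,c["cx"]],[0,c["fy"],c["cy"]],[0,0,1.]])
    return cv2.projectPoints(np.array(X,float).reshape(-1,3),cv2.Rodrigues(np.array(c["R"]))[0],np.array(c["t"],float),K,np.array([c["k1"],0,0,0,0.]))[0][:,0]
def load(n):return pickle.load(open(n,"rb"))
def Rt(s):
    q=s["orientation"];return Ro.from_quat([q[1],q[2],q[3],q[0]])
def goto(s,p,yaw):
    """tool down, tool y axis at world angle yaw; returns dp(cm, in present tool axes) and twist(deg)"""
    R=Rt(s);Y=np.array([np.cos(yaw),np.sin(yaw),0]);Z=np.array([0,0,-1.])
    T=Ro.from_matrix(np.array([np.cross(Y,Z),Y,Z]).T)
    return np.round(R.inv().apply(np.array(p)-s["tool_pos"])*100,2),np.round((R.inv()*T).as_rotvec(degrees=True),2)
E
python3 - <<'E'
import cv2
i=cv2.imread("pics/top0.png")[170:290,150:410]
cv2.imwrite("pics/topc.png",cv2.resize(i,None,fx=3,fy=3,interpolation=cv2.INTER_CUBIC))
E
```

```text
(no output)
```

View pics/topc.png

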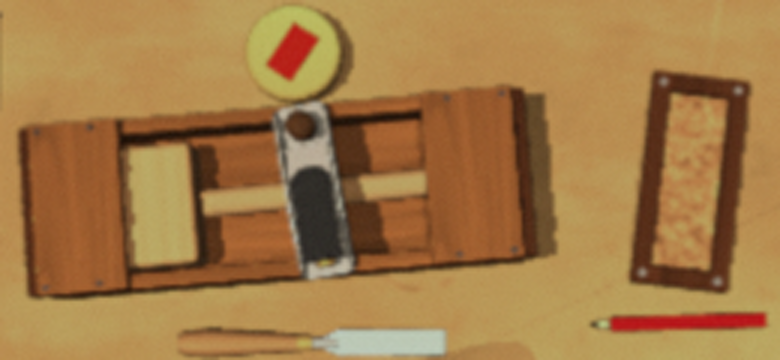

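The crop shows the plane's outline, with corners at (274,110), (326,102), (354,270) and (308,278). It also shows the rest's corners, the two end boards, the mallet head and the handle.

```bash
python3 - <<'E'
from h import *
from bench import manip
c=load("top0.pkl")
def P(x,y,z):return at(c,(x+.5)/3-.5+150,(y+.5)/3-.5+170,z)
np.set_printoptions(precision=4,suppress=True)
def quad(n,pts,z):
    q=np.array([P(x,y,z)[:2] for x,y in pts]);m=q.mean(0)
    a=(q[2]+q[3]-q[0]-q[1]);b=(q[1]+q[2]-q[0]-q[3])
    print(n,m,"down-dir len",np.linalg.norm(a)/2,np.degrees(np.arctan2(a[1],a[0])),"right-dir",np.linalg.norm(b)/2,np.degrees(np.arctan2(b[1],b[0])))
quad("boards",[(20,130),(520,88),(532,255),(32,297)],.094)
quad("mouth",[(118,122),(420,96),(432,263),(130,290)],.094)
quad("plane",[(274,110),(326,102),(354,270),(308,278)],.09)
quad("rest",[(655,72),(748,83),(728,290),(631,280)],.022)
quad("recess",[(672,93),(726,99),(711,271),(652,264)],.022)
quad("head",[(128,148),(190,142),(198,264),(136,268)],.072)
for x,y in((220,203),(425,184)):print(P(x,y,.051))
print(P(299,125,.13),"knob",P(293,52,.037),"tin")
print(manip.nose_length)
E
```

```text
boards [0.5104 0.1452] down-dir len 0.15420488866818743 -174.822279296531 right-dir 0.4605928402392799 -84.77733448876747
mouth [0.5101 0.1456] down-dir len 0.1545044782897221 -174.83236639088477 right-dir 0.2779929252053421 -84.56402323623352
plane [0.5133 0.1087] down-dir len 0.15754976803510604 -168.62304377482556 right-dir 0.04553922876373312 -80.28707992309873
rest [ 0.5311 -0.2415] down-dir len 0.20003444436923948 173.89332792308153 right-dir 0.09110344905181096 -95.91354839492679
recess [ 0.5304 -0.2412] down-dir len 0.16522593890200446 174.11819314728567 right-dir 0.05419502815955065 -96.16456958661983
head [0.4995 0.2521] down-dir len 0.11304987250582506 -174.83464579540552 right-dir 0.05798871761112325 -84.96981133894025
[0.5039 0.2023 0.051 ]
[0.5232 0.0101 0.051 ]
[0.5677 0.1201 0.13  ] knob [0.6499 0.138  0.037 ] tin
0.017
```

```bash
python3 - <<'E'
from h import *
from bench import manip
print(goto(manip.state(),[.513,.109,.25],np.radians(-78.9)))
E
```

```text
(array([ 52.19, -49.87,  -0.16]), array([-0.06, -0.  ,  6.48]))
```

```bash
python3 -m handwheel '[{"fingers":1,"dp":[1.6,-1.5,0],"twist":[0,0,0]},{"fingers":1,"dp":[3.3,-3.1,0],"twist":[0,0,0]},{"fingers":1,"dp":[3.3,-3.1,0],"twist":[0,0,0]},{"fingers":1,"dp":[3.3,-3.1,0],"twist":[0,0,0]},{"fingers":1,"dp":[3.3,-3.1,0],"twist":[0,0,0]},{"fingers":1,"dp":[3.3,-3.1,0],"twist":[0,0,0]},{"fingers":1,"dp":[3.3,-3.1,0],"twist":[0,0,0]},{"fingers":1,"dp":[3.3,-3.1,0],"twist":[0,0,0]},{"fingers":1,"dp":[3.3,-3.1,0],"twist":[0,0,0]}]' 
python3 -m handwheel '[{"fingers":1,"dp":[3.3,-3.1,0],"twist":[0,0,0]},{"fingers":1,"dp":[3.3,-3.1,0],"twist":[0,0,0]},{"fingers":1,"dp":[3.3,-3.1,0],"twist":[0,0,0]},{"fingers":1,"dp":[3.3,-3.1,0],"twist":[0,0,0]},{"fingers":1,"dp":[3.3,-3.1,0],"twist":[0,0,0]},{"fingers":1,"dp":[3.3,-3.1,0],"twist":[0,0,0]},{"fingers":1,"dp":[3.3,-3.1,0],"twist":[0,0,0]},{"fingers":1,"dp":[1.6,-1.5,0],"twist":[0,0,6.5]},{"fingers":1,"dp":[0,0,0],"twist":[0,0,0]},{"fingers":1,"dp":[0,0,0],"twist":[0,0,0]}]' 
python3 - <<'E'
from h import *
from bench import manip
c=manip.camera("wrist");pickle.dump(c,open("w1.pkl","wb"));cv2.imwrite("pics/w1.png",c["img"][:,:,::-1])
s=manip.state();print(s["joints"],goto(s,[.513,.109,.25],np.radians(-78.9)))
E
```

```text
time: 1.0
tool_pos: [0.354, -0.1873, 0.2483]
orientation: [0.0, 0.988, 0.153, 0.0]
force: [1.2, -0.3, -0.1]
finger_gap: 0.999
grasp_force: 0.0
time: 2.0
tool_pos: [0.5187, 0.1068, 0.2478]
orientation: [0.0, 0.995, 0.098, -0.001]
force: [-0.7, -0.2, -1.1]
finger_gap: 1.003
grasp_force: 0.0
[ 1.14292771e-01  3.14042140e-01  1.70460352e+00 -1.82815032e-04
  1.12383404e+00  1.49022098e+00] (array([-0.49, -0.37, -0.2 ]), array([0.01, 0.05, 0.07]))
```

View pics/w1.png

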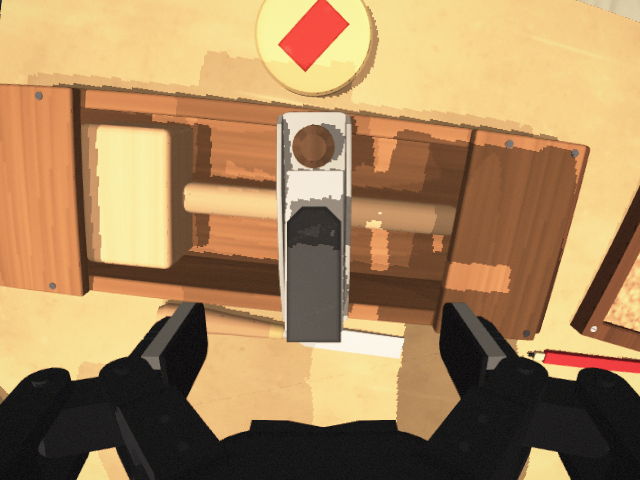

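The wrist view shows the plane almost aligned with the tool. Its side edges are at columns ~279 and ~350, with its front end at row 113. The mallet handle runs from (190,196) to (455,222).

```bash
python3 - <<'E'
from h import *
from bench import manip
np.set_printoptions(precision=4,suppress=True)
c=load("w1.pkl")
A=lambda u,v,z:at(c,u,v,z)
for n,a,b,z in(("front",(283,113),(349,113),.088),("cheekmid",(278,222),(351,222),.112),("rear",(281,318),(348,318),.095),("capback",(287,342),(341,342),.11)):
    p,q=A(*a,z),A(*b,z);print(n,p,q,(p+q)/2,np.linalg.norm(p-q),np.degrees(np.arctan2(*(q-p)[1::-1])))
print("knob",A(314,146,.135))
for n,p,z in(("hand L",(215,197),.051),("hand R",(440,220),.051),("headR1",(171,130),.072),("headR2",(170,264),.072),("bL1",(78,88),.094),("bL2",(86,295),.094),("bR1",(474,129),.094),("bR2",(436,330),.094),("recess corner",(640,265),.022)):print(n,A(*p,z))
E
```

```text
front [0.5875 0.1475 0.088 ] [0.5962 0.1031 0.088 ] [0.5918 0.1253 0.088 ] 0.04522525849778956 -78.84139369433352
cheekmid [0.5173 0.1364 0.112 ] [0.5268 0.0883 0.112 ] [0.522  0.1124 0.112 ] 0.04905308378422004 -78.78444930498479
rear [0.4376 0.1229 0.095 ] [0.4477 0.0722 0.095 ] [0.4426 0.0975 0.095 ] 0.05174009171783411 -78.7159841702226
capback [0.4268 0.1151 0.11  ] [0.4347 0.0755 0.11  ] [0.4308 0.0953 0.11  ] 0.040316031149878376 -78.69228190264927
knob [0.5727 0.1219 0.135 ]
hand L [0.5114 0.1947 0.051 ]
hand R [0.5286 0.0085 0.051 ]
headR1 [0.5603 0.2288 0.072 ]
headR2 [0.4547 0.2196 0.072 ]
bL1 [0.5795 0.2894 0.094 ]
bL2 [0.4245 0.2776 0.094 ]
bR1 [0.6034 0.0172 0.094 ]
bR2 [0.4499 0.0014 0.094 ]
recess corner [ 0.5197 -0.2165  0.022 ]
```

```bash
python3 -m handwheel '[{"fingers":1,"dp":[-0.4,-0.5,2],"twist":[0,0,0.3]},{"fingers":1,"dp":[0,0,4],"twist":[0,0,0]},{"fingers":1,"dp":[0,0,4],"twist":[0,0,0]},{"fingers":1,"dp":[0,0,2.5],"twist":[0,0,0]},{"fingers":1,"dp":[0,0,1.4],"twist":[0,0,0]},{"fingers":1,"dp":[0,0,0],"twist":[0,0,0]},{"fingers":1,"dp":[0,0,0],"twist":[0,0,0]}]'
python3 - <<'E'
from h import *
from bench import manip
c=manip.camera("wrist");cv2.imwrite("pics/w2.png",c["img"][:,:,::-1])
s=manip.state();print(goto(s,[.5135,.1105,.108],np.radians(-79.2)))
E
```

```text
time: 2.75
tool_pos: [0.5147, 0.1106, 0.1104]
orientation: [-0.0, 0.996, 0.094, 0.001]
force: [-0.2, 0.4, 0.7]
finger_gap: 1.003
grasp_force: 0.0
(array([-0.14, -0.01,  0.27]), array([ 0.01, -0.13, -0.03]))
```

View pics/w2.png

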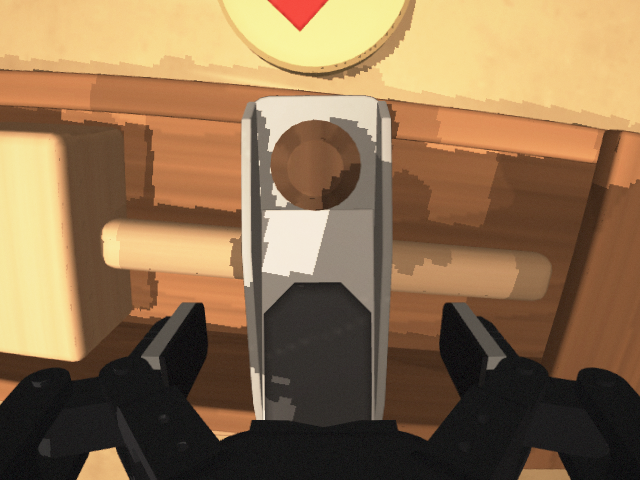

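The plane sits centred between the open pads: its cheeks are at columns 245–390 and the pads at 205 and 440. I'll lower 2 mm and close.

```bash
python3 -m handwheel '[{"fingers":1,"dp":[-0.1,0,0.2],"twist":[0,0,0]},{"fingers":0,"dp":[0,0,0],"twist":[0,0,0]},{"fingers":0,"dp":[0,0,0],"twist":[0,0,0]},{"fingers":0,"dp":[0,0,0],"twist":[0,0,0]},{"fingers":0,"dp":[0,0,0],"twist":[0,0,0]},{"fingers":0,"dp":[0,0,0],"twist":[0,0,0]},{"fingers":0,"dp":[0,0,0],"twist":[0,0,0]},{"fingers":0,"dp":[0,0,0],"twist":[0,0,0]}]' 80
python3 -m handwheel '[{"fingers":0,"dp":[0,0,-1],"twist":[0,0,0]},{"fingers":0,"dp":[0,0,-3],"twist":[0,0,0]},{"fingers":0,"dp":[0,0,-4],"twist":[0,0,0]},{"fingers":0,"dp":[0,0,-1],"twist":[0,0,0]},{"fingers":0,"dp":[0,0,0],"twist":[0,0,0]},{"fingers":0,"dp":[0,0,0],"twist":[0,0,0]}]'
python3 - <<'E'
from h import *
from bench import manip
s=manip.state();print(s["force"],goto(s,[.531,-.2413,.2],np.radians(-96)))
E
```

```text
time: 3.6
tool_pos: [0.5134, 0.1109, 0.1081]
orientation: [-0.0, 0.996, 0.094, 0.0]
force: [-2.3, 0.5, 8.4]
finger_gap: 0.559
grasp_force: 83.8
time: 4.2
tool_pos: [0.5123, 0.1106, 0.1957]
orientation: [0.0, 0.996, 0.094, -0.001]
force: [-0.1, -0.1, -5.6]
finger_gap: 0.554
grasp_force: 85.0
[-0.0601183  -0.10174037 -5.59229349] (array([-4.75, 34.92, -0.42]), array([1.000e-02, 1.300e-01, 1.678e+01]))
```

```bash
python3 -m handwheel '[{"fingers":0,"dp":[-0.3,2,0],"twist":[0,0,0]},{"fingers":0,"dp":[-0.6,4.4,0],"twist":[0,0,0]},{"fingers":0,"dp":[-0.6,4.4,0],"twist":[0,0,0]},{"fingers":0,"dp":[-0.6,4.4,0],"twist":[0,0,0]},{"fingers":0,"dp":[-0.6,4.4,0],"twist":[0,0,0]},{"fingers":0,"dp":[-0.6,4.4,0],"twist":[0,0,0]},{"fingers":0,"dp":[-0.6,4.4,0],"twist":[0,0,0]},{"fingers":0,"dp":[-0.6,4.4,0],"twist":[0,0,0]},{"fingers":0,"dp":[-0.3,2.1,0],"twist":[0,0,0]}]'
python3 -m handwheel '[{"fingers":0,"dp":[0,0,0],"twist":[0,0,4]},{"fingers":0,"dp":[0,0,0],"twist":[0,0,4.5]},{"fingers":0,"dp":[0,0,0],"twist":[0,0,4.3]},{"fingers":0,"dp":[0,0,0],"twist":[0,0,4]},{"fingers":0,"dp":[0,0,0],"twist":[0,0,0]},{"fingers":0,"dp":[0,0,0],"twist":[0,0,0]}]'
python3 - <<'E'
from h import *
from bench import manip
for n in("wrist","top"):
    c=manip.camera(n);pickle.dump(c,open(n+"3.pkl","wb"));cv2.imwrite(f"pics/{n}3.png",c["img"][:,:,::-1])
s=manip.state();print(goto(s,[.531,-.2413,.2],np.radians(-96)))
E
```

```text
time: 5.1
tool_pos: [0.5302, -0.2441, 0.1948]
orientation: [-0.001, 0.996, 0.093, -0.001]
force: [0.2, 1.6, -5.1]
finger_gap: 0.561
grasp_force: 85.1
time: 5.7
tool_pos: [0.5308, -0.2409, 0.1958]
orientation: [-0.001, 0.999, -0.052, -0.001]
force: [0.7, -0.6, -5.1]
finger_gap: 0.562
grasp_force: 85.1
(array([ 0.  ,  0.03, -0.35]), array([-0.03,  0.07,  0.07]))
```

View pics/wrist3.png

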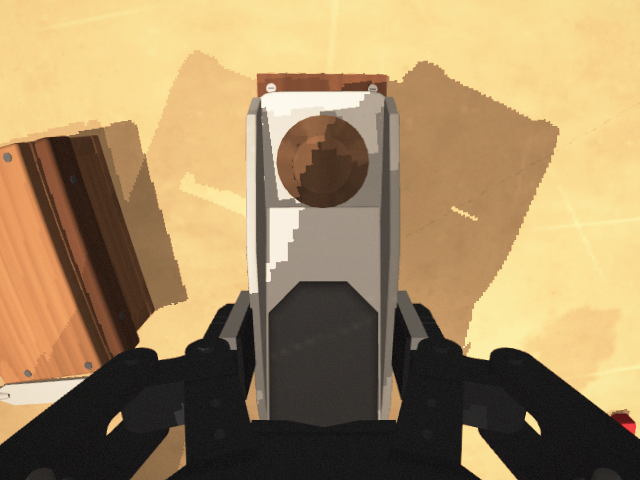

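The plane hangs straight above the rest. The rest's far edge shows from (257,74) to (389,74) and the plane's front edge from (262,93) to (385,93).

```bash
python3 - <<'E'
from h import *
from bench import manip
np.set_printoptions(precision=4,suppress=True)
c=load("wrist3.pkl");s=manip.state();R=Rt(s)
def L(n,a,b,z):
    p,q=at(c,*a,z),at(c,*b,z);m=(p+q)/2
    print(n,m,np.linalg.norm(p-q),np.degrees(np.arctan2(*(q-p)[1::-1])),"tool:",R.inv().apply(m-s["tool_pos"])*100)
L("rest",(257,74),(389,74),.022)
L("screws",(271,88),(372,88),.022)
L("plane front",(262,93),(385,93),.176)
L("cheekfront",(247,113),(400,113),.19)
a=np.radians(-6.1);print(np.array([.531,-.2413])+.102*np.array([np.cos(a),np.sin(a)]))
E
```

```text
rest [ 0.6328 -0.2522  0.022 ] 0.09311033055890117 -95.91106191469484 tool: [10.2639  0.072  17.4334]
screws [ 0.6233 -0.2502  0.022 ] 0.07167144955085256 -95.92299898551956 tool: [ 9.2995 -0.0338 17.4346]
plane front [ 0.6106 -0.2504  0.176 ] 0.04250565018953214 -95.90258869621871 tool: [8.0161 0.1111 2.0361]
cheekfront [ 0.6038 -0.2497  0.19  ] 0.04834292328719378 -95.8993142091998 tool: [7.3263 0.1115 0.6369]
[ 0.6324 -0.2521]
```

```bash
python3 -m handwheel '[{"fingers":0,"dp":[0.05,0,2],"twist":[0,0,0]},{"fingers":0,"dp":[0,0,4],"twist":[0,0,0]},{"fingers":0,"dp":[0,0,4],"twist":[0,0,0]},{"fingers":0,"dp":[0,0,2.5],"twist":[0,0,0]},{"fingers":0,"dp":[0,0,1.2],"twist":[0,0,0]},{"fingers":0,"dp":[0,0,0],"twist":[0,0,0]},{"fingers":0,"dp":[0,0,0],"twist":[0,0,0]}]'
python3 - <<'E'
from h import *
from bench import manip
c=manip.camera("side");pickle.dump(c,open("side4.pkl","wb"))
u,v=pix(c,[.531,-.2413,.03])[0].astype(int);print(u,v)
cv2.imwrite("pics/side4.png",cv2.resize(c["img"][v-75:v+75,u-100:u+100,::-1],None,fx=4,fy=4,interpolation=cv2.INTER_CUBIC))
s=manip.state();print(goto(s,[.531,-.2413,.04],np.radians(-96)))
E
```

```text
time: 6.5
tool_pos: [0.5325, -0.2415, 0.0614]
orientation: [0.0, 0.999, -0.052, 0.001]
force: [0.0, -0.6, -5.2]
finger_gap: 0.557
grasp_force: 85.0
331 296
(array([-0.17, -0.02,  2.18]), array([ 0.05, -0.13, -0.01]))
```

View pics/side4.png

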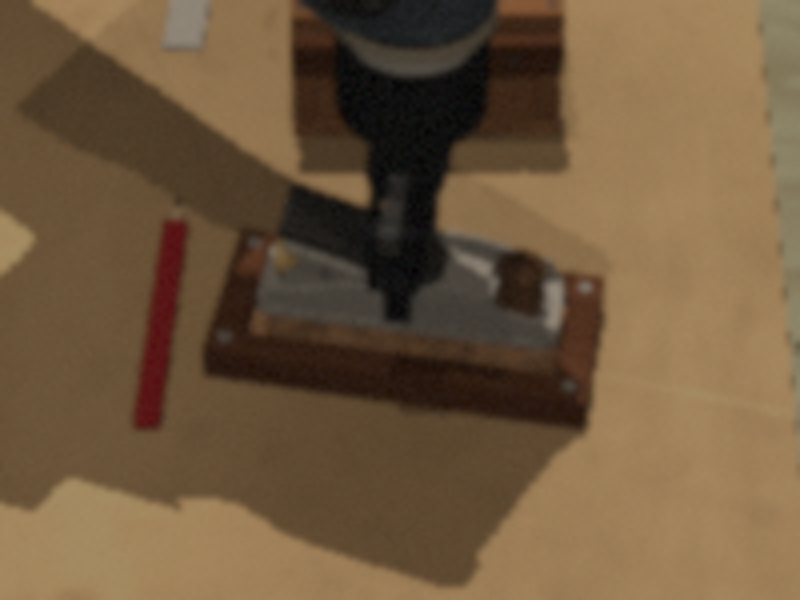

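The side view shows the plane above the recess and lined up with it. It is slightly away from the camera, which fits its height. I'll lower it in small steps.

```bash
python3 -m handwheel '[{"fingers":0,"dp":[-0.1,0,0.6],"twist":[0,0,0]},{"fingers":0,"dp":[0,0,0.4],"twist":[0,0,0]},{"fingers":0,"dp":[0,0,0.3],"twist":[0,0,0]},{"fingers":0,"dp":[0,0,0.2],"twist":[0,0,0]},{"fingers":0,"dp":[0,0,0],"twist":[0,0,0]},{"fingers":0,"dp":[0,0,0],"twist":[0,0,0]}]'
python3 -m handwheel '[{"fingers":0,"dp":[0,0,0.2],"twist":[0,0,0]},{"fingers":0,"dp":[0,0,0.2],"twist":[0,0,0]},{"fingers":0,"dp":[0,0,0],"twist":[0,0,0]},{"fingers":0,"dp":[0,0,0],"twist":[0,0,0]}]'
```

```text
time: 7.15
tool_pos: [0.5307, -0.2409, 0.0452]
orientation: [-0.0, 0.999, -0.053, -0.0]
force: [0.6, 1.3, -6.8]
finger_gap: 0.56
grasp_force: 84.9
time: 7.55
tool_pos: [0.5307, -0.2409, 0.0412]
orientation: [-0.0, 0.999, -0.053, -0.0]
force: [-0.1, 3.0, -5.5]
finger_gap: 0.558
grasp_force: 85.0
```

```bash
python3 -m handwheel '[{"fingers":0,"dp":[0,0,0.1],"twist":[0,0,0]},{"fingers":0,"dp":[0,0,0.05],"twist":[0,0,0]},{"fingers":0,"dp":[0,0,0],"twist":[0,0,0]},{"fingers":0,"dp":[0,0,0],"twist":[0,0,0]}]'
```

```text
time: 7.95
tool_pos: [0.5308, -0.241, 0.0402]
orientation: [-0.0, 0.999, -0.053, 0.0]
force: [-1.4, 5.2, 0.9]
finger_gap: 0.558
grasp_force: 85.9
```

```bash
python3 -m handwheel '[{"fingers":0.6,"dp":[0,0,0],"twist":[0,0,0]},{"fingers":0.8,"dp":[0,0,0],"twist":[0,0,0]},{"fingers":1,"dp":[0,0,0],"twist":[0,0,0]},{"fingers":1,"dp":[0,0,0],"twist":[0,0,0]},{"fingers":1,"dp":[0,0,0],"twist":[0,0,0]},{"fingers":1,"dp":[0,0,-1],"twist":[0,0,0]},{"fingers":1,"dp":[0,0,-3],"twist":[0,0,0]},{"fingers":1,"dp":[0,0,-4.5],"twist":[0,0,0]},{"fingers":1,"dp":[0,0,-4.5],"twist":[0,0,0]},{"fingers":1,"dp":[0,0,-4],"twist":[0,0,0]}]'
python3 -m handwheel '[{"fingers":1,"dp":[0,0,-3],"twist":[0,0,0]},{"fingers":1,"dp":[0,0,0],"twist":[0,0,0]},{"fingers":1,"dp":[0,0,0],"twist":[0,0,0]}]'
python3 - <<'E'
from h import *
from bench import manip
c=manip.camera("wrist");pickle.dump(c,open("w5.pkl","wb"));cv2.imwrite("pics/w5.png",c["img"][:,:,::-1])
s=manip.state();print(s["joints"],goto(s,[.5105,.19,.25],np.radians(5.3)))
E
```

```text
time: 8.95
tool_pos: [0.5308, -0.2411, 0.2129]
orientation: [0.0, 0.999, -0.052, 0.001]
force: [0.5, -0.6, -0.4]
finger_gap: 1.0
grasp_force: 0.0
time: 9.25
tool_pos: [0.5307, -0.241, 0.2405]
orientation: [0.0, 0.999, -0.053, 0.001]
force: [0.4, 0.4, -0.3]
finger_gap: 1.001
grasp_force: 0.0
[-5.06219985e-01  4.18885726e-01  1.57437163e+00 -1.75773117e-05
  1.14917664e+00  1.16972093e+00] (array([ -6.5 , -42.64,  -1.05]), array([-5.0000e-02,  2.0000e-02, -1.0132e+02]))
```

View pics/w5.png

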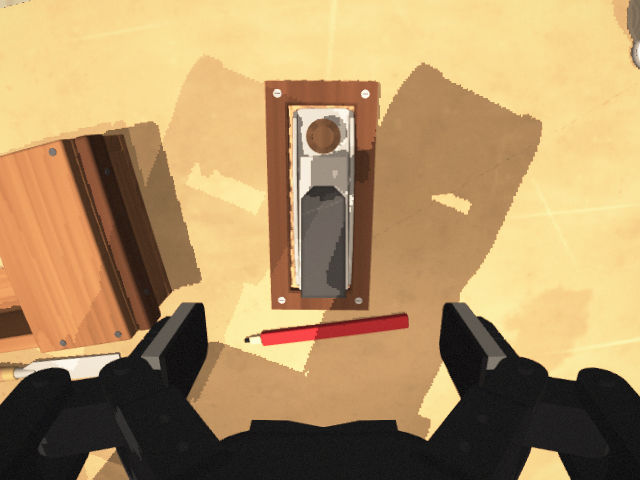

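The plane lies inside the recess, square, with cork visible at its left. On to the mallet.

```bash
python3 -m handwheel '[{"fingers":0.8,"dp":[-0.3,-2,-0.5],"twist":[0,0,0]},{"fingers":0.8,"dp":[-0.7,-4.6,-0.5],"twist":[0,0,0]},{"fingers":0.8,"dp":[-0.7,-4.6,0],"twist":[0,0,0]},{"fingers":0.8,"dp":[-0.7,-4.6,0],"twist":[0,0,0]},{"fingers":0.8,"dp":[-0.7,-4.6,0],"twist":[0,0,0]},{"fingers":0.8,"dp":[-0.7,-4.6,0],"twist":[0,0,0]},{"fingers":0.8,"dp":[-0.7,-4.6,0],"twist":[0,0,0]},{"fingers":0.8,"dp":[-0.7,-4.6,0],"twist":[0,0,0]},{"fingers":0.8,"dp":[-0.7,-4.6,0],"twist":[0,0,0]},{"fingers":0.8,"dp":[-0.7,-4.5,0],"twist":[0,0,0]}]' >/dev/null
python3 -m handwheel '[{"fingers":0.7,"dp":[0,0,0],"twist":[0,0,-5]},{"fingers":0.7,"dp":[0,0,0],"twist":[0,0,-8.5]},{"fingers":0.7,"dp":[0,0,0],"twist":[0,0,-8.5]},{"fingers":0.7,"dp":[0,0,0],"twist":[0,0,-8.5]},{"fingers":0.7,"dp":[0,0,0],"twist":[0,0,-8.5]},{"fingers":0.7,"dp":[0,0,0],"twist":[0,0,-8.5]},{"fingers":0.7,"dp":[0,0,0],"twist":[0,0,-8.5]},{"fingers":0.7,"dp":[0,0,0],"twist":[0,0,-8.5]},{"fingers":0.7,"dp":[0,0,0],"twist":[0,0,-8.5]},{"fingers":0.7,"dp":[0,0,0],"twist":[0,0,-8.5]}]' >/dev/null
python3 -m handwheel '[{"fingers":0.7,"dp":[0,0,0],"twist":[0,0,-8.5]},{"fingers":0.7,"dp":[0,0,0],"twist":[0,0,-8]},{"fingers":0.7,"dp":[0,0,0],"twist":[0,0,-3.3]},{"fingers":0.7,"dp":[0,0,0],"twist":[0,0,0]},{"fingers":0.7,"dp":[0,0,0],"twist":[0,0,0]}]'
python3 - <<'E'
from h import *
from bench import manip
c=manip.camera("wrist");pickle.dump(c,open("w6.pkl","wb"));cv2.imwrite("pics/w6.png",c["img"][:,:,::-1])
s=manip.state();print(goto(s,[.51,.1973,.25],np.radians(5.3)))
E
```

```text
time: 11.8
tool_pos: [0.5102, 0.1963, 0.2489]
orientation: [-0.0, 0.675, 0.738, -0.001]
force: [-0.1, -0.0, -0.2]
finger_gap: 0.702
grasp_force: 0.0
(array([ 0.09, -0.02, -0.09]), array([-0.07,  0.01, -0.13]))
```

View pics/w6.png

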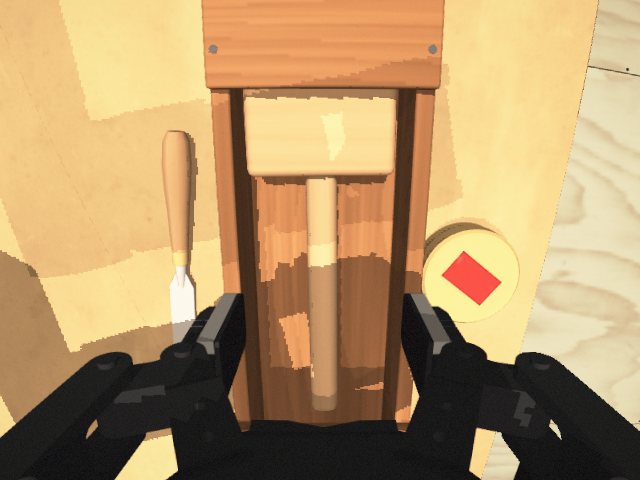

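The wrist view shows the mallet's head (245–396, 98–175) and its handle centred near column 322, running down to row 410, with the end board's edge at row 88.

```bash
python3 - <<'E'
from h import *
from bench import manip
np.set_printoptions(precision=4,suppress=True)
c=load("w6.pkl");s=manip.state();R=Rt(s)
for n,p,z in(("h1",(321.5,200),.051),("h2",(322.5,260),.051),("h3",(324,400),.051),("headL",(247,174),.072),("headR",(394,174),.072),("board1",(205,88),.094),("board2",(440,88),.094),("wallL",(241,150),.08),("wallR",(402,150),.08),("handend",(324,410),.041)):
    X=at(c,*p,z);print(n,X,R.inv().apply(X-s["tool_pos"])*100)
E
```

```text
h1 [0.5075 0.2029 0.051 ] [ 0.6823 -0.2012 19.8129]
h2 [0.5129 0.1512 0.051 ] [-4.5205 -0.1225 19.8142]
h3 [0.5273 0.0076 0.051 ] [-18.9549   0.0133  19.8176]
headL [0.4494 0.2219 0.072 ] [ 3.0981 -5.8132 17.7192]
headR [0.5599 0.2319 0.072 ] [ 3.0974  5.2787 17.7056]
board1 [0.4224 0.2807 0.094 ] [ 9.1906 -7.9778 15.5203]
board2 [0.5791 0.2948 0.094 ] [ 9.1842  7.7579 15.5011]
wallL [0.4457 0.2402 0.08  ] [ 4.9467 -6.0165 16.919 ]
wallR [0.5619 0.2507 0.08  ] [ 4.9449  5.6449 16.9047]
handend [ 0.5292 -0.0128  0.041 ] [-20.9972   0.0156  20.8182]
```

```bash
python3 -m handwheel '[{"fingers":0.6,"dp":[0.4,-0.2,2],"twist":[0,0,-0.6]},{"fingers":0.6,"dp":[0,0,4],"twist":[0,0,0]},{"fingers":0.6,"dp":[0,0,4],"twist":[0,0,0]},{"fingers":0.6,"dp":[0,0,4],"twist":[0,0,0]},{"fingers":0.6,"dp":[0,0,3],"twist":[0,0,0]},{"fingers":0.6,"dp":[0,0,2],"twist":[0,0,0]},{"fingers":0.6,"dp":[0,0,1],"twist":[0,0,0]},{"fingers":0.6,"dp":[0,0,0.7],"twist":[0,0,0]},{"fingers":0.6,"dp":[0,0,0],"twist":[0,0,0]},{"fingers":0.6,"dp":[0,0,0],"twist":[0,0,0]}]' 120
python3 -m handwheel '[{"fingers":0,"dp":[0,0,0],"twist":[0,0,0]},{"fingers":0,"dp":[0,0,0],"twist":[0,0,0]},{"fingers":0,"dp":[0,0,0],"twist":[0,0,0]},{"fingers":0,"dp":[0,0,0],"twist":[0,0,0]},{"fingers":0,"dp":[0,0,0],"twist":[0,0,0]},{"fingers":0,"dp":[0,0,0],"twist":[0,0,0]},{"fingers":0,"dp":[0,0,0],"twist":[0,0,0]}]'
```

```text
time: 12.85
tool_pos: [0.5087, 0.2004, 0.0436]
orientation: [0.0, 0.67, 0.742, 0.001]
force: [0.8, 0.4, 0.6]
finger_gap: 0.597
grasp_force: 0.0
time: 13.55
tool_pos: [0.5086, 0.2003, 0.0439]
orientation: [0.0, 0.67, 0.743, 0.0]
force: [-2.3, -2.6, 9.6]
finger_gap: 0.269
grasp_force: 117.3
```

```bash
python3 -m handwheel '[{"fingers":0,"dp":[0,0,-0.2],"twist":[0,0,0]},{"fingers":0,"dp":[0,0,-0.2],"twist":[0,0,0]},{"fingers":0,"dp":[-0.5,0,0],"twist":[0,0,0]},{"fingers":0,"dp":[-1,0,0],"twist":[0,0,0]},{"fingers":0,"dp":[-1,0,0],"twist":[0,0,0]},{"fingers":0,"dp":[-1,0,0],"twist":[0,0,0]},{"fingers":0,"dp":[-0.7,0,0],"twist":[0,0,0]},{"fingers":0,"dp":[0,0,0],"twist":[0,0,0]},{"fingers":0,"dp":[0,0,0],"twist":[0,0,0]}]'
python3 - <<'E'
from bench import manip
s=manip.state();print(s["force"],s["wrist_torque"])
E
```

```text
time: 14.45
tool_pos: [0.5126, 0.1583, 0.0468]
orientation: [-0.0, 0.67, 0.742, 0.0]
force: [0.7, -0.3, -5.5]
finger_gap: 0.267
grasp_force: 118.0
[ 0.672612   -0.33781081 -5.48499613] [-0.18240417 -0.02998512 -0.00106636]
```

```bash
python3 -m handwheel '[{"fingers":0,"dp":[0,0,-0.8],"twist":[0,4,0]},{"fingers":0,"dp":[0.1,0,-1.45],"twist":[0,4,0]},{"fingers":0,"dp":[0.2,0,-1.41],"twist":[0,4,0]},{"fingers":0,"dp":[0.29,0,-1.38],"twist":[0,4,0]},{"fingers":0,"dp":[0.38,0,-1.33],"twist":[0,4,0]},{"fingers":0,"dp":[0.46,0,-1.27],"twist":[0,4,0]},{"fingers":0,"dp":[0.27,0,-0.6],"twist":[0,2,0]},{"fingers":0,"dp":[0,0,0],"twist":[0,0,0]},{"fingers":0,"dp":[0,0,0],"twist":[0,0,0]},{"fingers":0,"dp":[0,0,0],"twist":[0,0,0]}]'
python3 - <<'E'
from h import *
from bench import manip
s=manip.state();R=Rt(s);print(s["force"],s["wrist_torque"],s["joints"]);print(R.as_matrix()[:,0])
g=s["tool_pos"];print(g+.124*R.as_matrix()[:,0],g-.208*R.as_matrix()[:,0])
c=manip.camera("side");u,v=pix(c,g)[0].astype(int)
cv2.imwrite("pics/side7.png",cv2.resize(c["img"][v-75:v+75,u-100:u+100,::-1],None,fx=4,fy=4,interpolation=cv2.INTER_CUBIC))
E
```

```text
time: 15.45
tool_pos: [0.5122, 0.1588, 0.1312]
orientation: [-0.167, 0.653, 0.724, 0.15]
force: [-0.4, -0.0, -5.8]
finger_gap: 0.269
grasp_force: 118.5
[-0.42712751 -0.01746921 -5.76068743] [-0.76232513 -0.04352144 -0.00357465] [ 0.00839561  0.50333595  1.82870307  0.56960119  0.93975876 -0.46667141]
[-0.0924721   0.8944768   0.43744733]
[0.50076337 0.26966581 0.18541527] [ 0.5314641  -0.02730048  0.04018276]
```

View pics/side7.png

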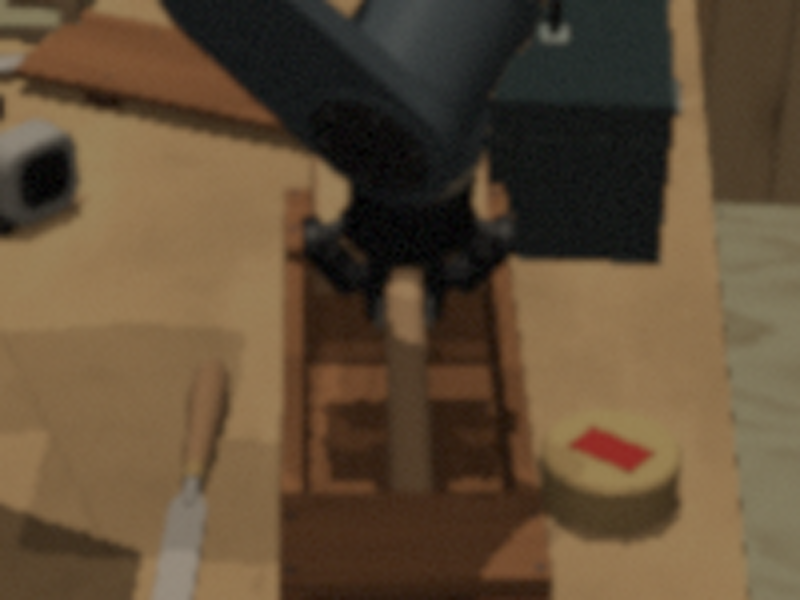

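The side view shows the mallet held, head raised, with its handle still running under the near end board at about (410, 490). Next I draw it out along its own axis, then lift.

```bash
python3 -m handwheel '[{"fingers":0,"dp":[0.8,0,0],"twist":[0,0,0]},{"fingers":0,"dp":[1.5,0,0],"twist":[0,0,0]},{"fingers":0,"dp":[1.5,0,0],"twist":[0,0,0]},{"fingers":0,"dp":[1.5,0,0],"twist":[0,0,0]},{"fingers":0,"dp":[1,0,0],"twist":[0,0,0]},{"fingers":0,"dp":[0.4,0,0],"twist":[0,0,0]},{"fingers":0,"dp":[0,0,0],"twist":[0,0,0]}]'
python3 -m handwheel '[{"fingers":0,"dp":[0.4,0,-0.9],"twist":[0,0,0]},{"fingers":0,"dp":[0.9,0,-1.8],"twist":[0,0,0]},{"fingers":0,"dp":[1.1,0,-2.25],"twist":[0,0,0]},{"fingers":0,"dp":[1.1,0,-2.25],"twist":[0,0,0]},{"fingers":0,"dp":[1.1,0,-2.25],"twist":[0,0,0]},{"fingers":0,"dp":[1.1,0,-2.25],"twist":[0,0,0]},{"fingers":0,"dp":[1.1,0,-2.25],"twist":[0,0,0]},{"fingers":0,"dp":[0.9,0,-1.8],"twist":[0,0,0]},{"fingers":0,"dp":[0.4,0,-0.9],"twist":[0,0,0]},{"fingers":0,"dp":[0,0,0],"twist":[0,0,0]}]'
python3 -m handwheel '[{"fingers":0,"dp":[0,0,0],"twist":[0,0,0]},{"fingers":0,"dp":[0,0,0],"twist":[0,0,0]},{"fingers":0,"dp":[0,0,0],"twist":[0,0,0]},{"fingers":0,"dp":[0,0,0],"twist":[0,0,0]},{"fingers":0,"dp":[0,0,0],"twist":[0,0,0]},{"fingers":0,"dp":[0,0,0],"twist":[0,0,0]}]'
python3 - <<'E'
from h import *
from bench import manip
s=manip.state();X=Rt(s).as_matrix()[:,0];g=s["tool_pos"];print(g,g[2]+.124*X[2],g[2]-.208*X[2],s["wrist_torque"],abs(s["joint_velocities"]).max())
c=manip.camera("side");i=c["img"][:,:,::-1];cv2.imwrite("pics/side8.png",cv2.resize(i[60:360,180:480],None,fx=2,fy=2,interpolation=cv2.INTER_CUBIC))
E
```

```text
time: 16.2
tool_pos: [0.5062, 0.219, 0.1612]
orientation: [-0.167, 0.652, 0.724, 0.151]
force: [-0.9, -0.2, -4.8]
finger_gap: 0.265
grasp_force: 118.5
time: 17.2
tool_pos: [0.5066, 0.2178, 0.3472]
orientation: [-0.166, 0.653, 0.723, 0.151]
force: [-0.6, 0.0, -5.9]
finger_gap: 0.263
grasp_force: 118.6
time: 17.8
tool_pos: [0.5063, 0.2182, 0.346]
orientation: [-0.167, 0.653, 0.723, 0.151]
force: [0.3, 0.2, -5.7]
finger_gap: 0.27
grasp_force: 118.6
[0.50634046 0.21818237 0.34600882] 0.40036486788946896 0.2548309369700525 [-0.82065883 -0.05500971  0.02299525] 0.0034263745061956525
```

View pics/side8.png

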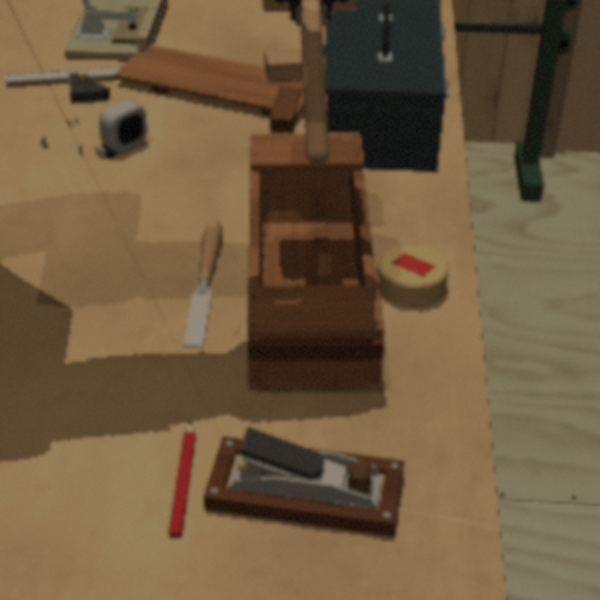

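The box is empty and the mallet hangs clear above it, its handle end at about (317,155). The plane is seated in its rest and the bystanders haven't moved, so I'm handing in.

```bash
python3 -c "
from bench import manip
print(manip.job_done())"
```

```text
the job is handed in; nothing more can be done
None
```

The plane is seated flat in its rest and let go. The mallet came out head first and is held still, its lowest end about 16 cm above the box; the job is handed in, and no verdict was returned.

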